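# Walk a stuck drive caddy off its connector with mallet taps

### The job

The drive caddy in the opened notebook base is stuck on its connector: pick up the little mallet and, touching the caddy with nothing but the mallet, tap or nudge its two blue ears lightly on alternating sides so that it walks out to the yellow stop rail and rests square against it. Never let it get more than about 5 degrees askew and never strike or press it with more than about 20 N; then lay the mallet back on its wooden rest as it lay and let go. Do not disturb the fan, heat sink and screwdriver.

Things in the scene. Friction and masses are not known exactly. Their poses are not given: they have to be found in the camera images.
- base: Opened notebook base, fixed to the bench: aluminium deck 205 x 290 mm, top 12 mm above the bench, in a black rim 16 mm high (x = -131 to 86, y = +-150 mm). Origin at bench level under the caddy's bay; +x is the way out, from the connector to the yellow stop rail; y left, z up.
- stop_face (a point): Middle of the face of the yellow stop rail that the caddy comes to rest against, at x = +60 mm in the base's frame; rail 150 mm wide (y), 10 mm high over the deck.
- connector (a point): Middle of the top of the black connector block behind the middle of the caddy: x = -83 to -38 mm in the base's frame, 60 mm wide (y), 9 mm high over the deck. It keeps the caddy's middle from being struck; the mallet must be lifted over it.
- clips (a point): Point midway between two sprung steel clip plates, fixed to the base, that grip the caddy's sides by friction all the way. Plates at y = +-68 mm, x = -10 to 38 mm in the base's frame, top 11 mm over the deck; their housings reach out to y = +-99 mm.
- caddy: Steel drive caddy with two blue ears, loose on the deck, 72 (x) x 126 (y) x 10 mm, about 0.3 kg. Origin at the centre of its underside, axes as the base's. Starts at x = 0 to 5 mm in the base's frame, up to 0.04 rad askew; x = 24 mm when against the stop. The clips pinch a boss in the middle of each side (y = +-68 mm): a tap on one ear swings it about the other boss, 122 mm away.
- ear_left (a point): Centre of the rear (-x) striking face of the caddy's left (+y) blue ear, at (-46, +54, 14) mm in its frame. The ear is 18 mm wide (y) and 18 mm deep (x), its top 26 mm over the deck. It is struck towards +x, starts to move at about 3 to 9 N (friction varies) and stays where it is left; at the stop the force climbs steeply.
- ear_right (a point): The same for the right (-y) blue ear, at (-46, -54, 14) mm in the caddy's frame.
- mallet_grip (a point): Place to grip the mallet: centre of its wooden handle (20 mm wide in y, 16 mm high in z), 42 mm behind the head's axis (at x = -42 mm in the mallet's frame). Mallet, 0.22 kg: x runs along the handle towards the head, y along the head, z up; handle from x = -110 to -17 mm.
- mallet_head (a point): Centre of the mallet's head: a cylinder 40 mm in diameter, 76 mm long along the mallet's y, white with orange ends; the flat striking faces lie at y = +-38 mm.
- rest: Mallet rest, fixed, left or right of the base: plywood board 190 x 100 x 10 mm (x = -140 to 50 mm) with a block under the handle's tail (x = -109 to -87 mm, top at 22 mm). Origin at bench level under the place of the head; the mallet lies on it with its axes along the rest's, head and handle axis 30 mm over the bench.
- tray: Clear plastic sorting tray, 120 x 100 x 45 mm, heavy, fixed, on the other side of the base from the rest. Origin at its underside.
- fan: Black square fan, 60 x 60 x 12 mm, loose, bystander. Origin at its underside.
- driver: Red-handled screwdriver, loose, lying, bystander. Origin at its underside.
- sink: Finned aluminium and copper heat sink, 70 x 50 x 22 mm, loose, bystander. Origin at its underside.
There are look-alikes about, which are no part of the job. Leave any purple look-alike of the part that bears mallet_grip alone.

How it is judged:
On the way, in this order (a step that is already met when the one before it is completed fails the run):
1. the mallet is picked up off its rest (height (world z) of mallet_grip above 0.05 m), for 0.1 s.
2. the caddy has been walked out to the stop rail and sits square against it (x of caddy in the frame of base above 0.022 m and angle between the x axis of caddy and the x axis of base, either way round below 0.03 rad), for 0.2 s.
At the end, for the whole second after the job is handed in: The caddy rests against the stop rail (gap at its middle under 2 mm) and square to it within 1.7 degrees; the mallet lies flat and still on its rest, head within 30 mm of its place and along the rest within 17 degrees, let go (all of step 2 and horizontal distance between mallet_head and rest below 0.03 m and height (world z) of each of mallet_grip, mallet_head below 0.037 m and angle between mallet_head's own z axis and vertical below 0.15 rad and angle between the x axis of mallet_head and the x axis of rest, either way round below 0.3 rad and linear speed of each of mallet, caddy below 0.02 m/s); the robot touches nothing.
It fails at once if the caddy is struck or pressed with more than 22 N (contact force between mallet and caddy above 22 N).
It fails at once if the caddy gets more than 6.3 degrees askew in the base (angle between the x axis of caddy and the x axis of base, either way round above 0.11 rad).
It fails at once if the hand or arm touches the caddy (contact force between any of the fingers, the arm and caddy above 1 N).
It fails at once if the fan, heat sink or screwdriver is disturbed (moved 20 mm) (distance of any of fan, driver, sink from where it was at the start of the episode above 0.02 m).
It also fails if it takes over 72 s, if anything falls off the work surface, if the arm or the gripper's body presses on something with over 40 N, if the wrist force passes 120 N, or if a joint passes its speed limit or range.

### The arm

A 7-joint arm with a two-finger parallel gripper is mounted at the origin on the work surface. World frame = base frame: x ahead of the robot, y to its left, z up, the work surface at z = 0. Lengths are in m, angles in rad, forces in N, time in s.
With the tool pointing down it reaches from about 0.4 to 0.85 m from the base axis. Payload 4.5 kg.
Tool frame: the origin (TCP) lies midway between the tips of the shut fingers; the grasp point (between the pads) lies 19 mm behind it; z points along the fingers, y is the direction in which the jaws open and shut (so a half turn about z gives the same grasp; the last joint's range is limited). The gripper opens to 88 mm and grips with 3 to 60 N. Pads are 18 mm wide; open, the fingers measure 123 mm over their backs; the gripper's body (75 mm by 187 mm) begins 45 mm behind the grasp point.
Start: joints at [1.246, 0.689, -0.195, 1.565, 0.157, 0.902, -0.215], TCP at [0.219, -0.585, 0.239] pointing down, gripper open.
Joint ranges: [-3.01, 3.01], [-0.46, 2.08], [-1.47, 1.51], [0.13, 2.56], [-1, 4.14], [0.04, 2.09], [-2.66, 2.66]. Speed limits (rad/s): [2.57, 2.57, 3.14, 3.14, 3.14, 3.14, 3.14].

### API

Orientations are given as a unit quaternion [x, y, z, w].
In Python, from plant import r, viewer gives the robot as it stands.
- The arm moves only by the tool play_rows, never from a script. Its argument "commands" is a list of rows, each an object with "delta_rot": the turn, a rotation vector about the tool's x, y, z normalised to -1 to 1, where 1 is pi rad, a list of three; "travel": the shift along the tool's x, y, z normalised to -1 to 1, where 1 is 15 cm, a list of three; "gripper": the opening, from -1 (shut) to 1 (fully open). In form: [{"delta_rot": [wx, wy, wz], "travel": [x, y, z], "gripper": gripper}, ...]. A call has 1 to 12 rows; each row is the pose to reach, as a shift and turn from the pose commanded when the call began, along the tool's axes at that moment, turning the shorter way round; what a row does not reach only later rows make up. A row lasts 1/8 s, in which the tool goes at most 62.5 mm and 10.7 degrees, less where a joint would pass 70% of its speed; a pose out of reach is approached as far as the arm can. A call with a number of a shift or a turn outside -1 to 1 is refused whole. A call with a gripper value outside its range is refused whole. The fingers move at their own pace and stop on an object; "force" is the grip in N (left out, the last holds). Time passes only in rows, so rows that repeat a pose let the fingers close. It gives the time, the measured TCP pose, the force and the opening at its end, in the units of the state.
- r.get_state(): the state, without advancing time (a new reading comes with each control period).
- viewer.snapshot(name): name is "side" or "top" or "wrist"; returns a dict with "color" (400x640x3 uint8, red, green, blue), "z_map" (400x640 float32, m along the optical axis (not along the pixel's ray), 0 where there is no reading), "fx", "fy", "cx", "cy" (pixels), "distortion" ([k1, k2, p1, p2, k3] as OpenCV has them; the pictures are not rectified), "origin" and "attitude" of the camera in the world. Camera axes: x right, y up, looking along -z (the intrinsics and any distortion apply to the point x, -y, -z); pixel columns grow to the right and rows downward; lengths in m; the calibration is good to about 2 mm. A picture is of the moment at which its call begins.
- r.finish_job(): hands the job in, once; it reports no verdict.
Trained networks look in the newest picture that a camera, given by its name, has taken for a name from the list of things; names that differ only in an ending like _2 or _b are one class to them, and where a whole thing is asked for, a point or a joint stands for the part that bears it (a point fixed in the world has none). Each returns a list of dicts, best first, with "conf" (0 to 1); they miss things now and then, are a little off and sometimes report something else, mostly with a low value. They report only what shows in the picture. A call takes as long as a camera call. They do not tell look-alikes from the thing itself.
- viewer.outline_of(camera, label): "pixels" (400x640 bool, what is visible of it) and "at" ([column, row] in pixels, amid what is visible of it).
- viewer.pinpoint(camera, label): "at" ([column, row] in pixels: a listed point, or the origin of a listed thing).
The state is a dict: "clock": time; "q": joint angles; "qd": joint speeds; "joint_torque": joint torques, N m; "tool_pos": TCP position; "eef_rot": TCP orientation; "contact_force": force on the tool from outside, world axes, zero at the start; "moment": the same for the moment, N m; "opening": opening from 0.0 (shut) to 1.0 (fully open).
Only numpy, scipy, OpenCV 4.12 (cv2) and the standard library are available. Lean on these libraries where they do the work, as an engineer would, in place of code of your own. Each camera call takes 0.05 s, during which the arm holds its last target. There are 200 camera calls.

## Working session

There is one attempt and no reset: what is moved stays moved. The work goes in short steps, Python scripts to look and compute and a tool call to move; the robot and the scene stay as the last step left them, time stands still between calls to the robot, and variables do not carry over. Pictures are saved under pics/ and viewed, about 8 in all and at most 12, crops included, and the job is handed in when it is done.

Besides the shell and the picture viewer there is one more tool, called after "Call:" as a command line: name --argument value ..., lists and objects as JSON in quotes. play_rows: Moves the arm, as the interface text tells. Its arguments: {"type":"object","properties":{"commands":{"type":"array","items":{"type":"object","properties":{"delta_rot":{"type":"array","items":{"type":"number","minimum":-1,"maximum":1}},"travel":{"type":"array","items":{"type":"number","minimum":-1,"maximum":1}},"gripper":{"type":"number"}}}},"force":{"type":"number"}},"required":["commands"]}

```bash
ls; mkdir -p pics; cat > h.py <<'E'
import numpy as np, cv2, sys
from scipy.spatial.transform import Rotation as R
from plant import r, viewer
def Rm(a):
    a=np.array(a,float)
    return a if a.shape==(3,3) else R.from_quat(a).as_matrix()
def ray(s,px):
    K=np.array([[s['fx'],0,s['cx']],[0,s['fy'],s['cy']],[0,0,1.]])
    u=cv2.undistortPoints(np.array([[px]],float),K,np.array(s['distortion'],float))[0,0]
    return np.array(s['origin']),Rm(s['attitude'])@np.array([u[0],-u[1],-1.])
def at_z(s,px,z):
    o,d=ray(s,px); return o+d*(z-o[2])/d[2]
def at_depth(s,px):
    o,d=ray(s,px); c,w=int(round(px[0])),int(round(px[1]))
    p=s['z_map'][max(w-1,0):w+2,max(c-1,0):c+2]; p=p[p>0]
    return o+d*np.median(p) if p.size else None
def proj(s,P):
    K=np.array([[s['fx'],0,s['cx']],[0,s['fy'],s['cy']],[0,0,1.]])
    p=Rm(s['attitude']).T@(np.array(P)-s['origin']); 
    return cv2.projectPoints(np.array([[p[0],-p[1],-p[2]]]),np.zeros(3),np.zeros(3),K,np.array(s['distortion'],float))[0][0,0]
def save(s,n,crop=None,sc=1):
    im=s['color'][...,::-1]
    if crop: x0,y0,x1,y1=crop; im=im[y0:y1,x0:x1]
    cv2.imwrite('pics/'+n,cv2.resize(im,None,fx=sc,fy=sc,interpolation=cv2.INTER_CUBIC))
E
python3 - <<'E'
from h import *
np.set_printoptions(precision=4,suppress=True)
st=r.get_state(); print(st)
ss={}
for c in ['top','side','wrist']:
    s=viewer.snapshot(c); ss[c]=s; print(c,s['origin'],s['attitude'],s['fx'],s['cx'],s['cy'])
    for l in ['base','stop_face','connector','clips','caddy','ear_left','ear_right','mallet_grip','mallet_head','rest','tray','fan','driver','sink']:
        for d in viewer.pinpoint(c,l)[:4]:
            print(l,np.round(d['at'],1),round(d['conf'],2),at_depth(s,d['at']))
im=np.vstack([ss['top']['color'],ss['side']['color']])[...,::-1]
cv2.imwrite('pics/a.png',cv2.resize(im,(480,600),interpolation=cv2.INTER_AREA))
save(ss['top'],'top.png',sc=1.25)
E
```

```text
pics
{'clock': 0.0, 'q': array([ 1.2458,  0.69  , -0.1945,  1.5663,  0.1573,  0.9025, -0.2151]), 'qd': array([ 0.0008,  0.    , -0.0011, -0.0001,  0.0011,  0.0016, -0.0015]), 'joint_torque': array([  0.0003, -52.756 ,  -1.2666, -15.3428,  -0.0526,   0.0066,
         0.0002]), 'tool_pos': array([ 0.2192, -0.5846,  0.2379]), 'eef_rot': array([ 0.9839,  0.1785, -0.0002, -0.0009]), 'contact_force': array([ 0.1665, -0.1783, -0.2645]), 'moment': array([-0.0112, -0.031 , -0.0001]), 'opening': 1.0018142896029447}
top [ 0.4206 -0.0924  1.153 ] [-0.0576  0.0437  0.7086 -0.7019] 397.0554449977525 323.04710096235294 204.71121123025418
base [287.6 213.5] 0.97 [0.5594 0.0313 0.0232]
stop_face [283.7 191.8] 0.68 [0.6231 0.0431 0.0217]
connector [291.8 236.5] 0.87 [0.4933 0.0192 0.022 ]
connector [416.5 198.8] 0.22 [ 0.5938 -0.3344  0.0502]
clips [285.8 206.9] 0.75 [0.5787 0.0367 0.0226]
caddy [289.3 214. ] 0.62 [0.5579 0.0264 0.0232]
ear_left [271.  231.6] 0.78 [0.5072 0.0777 0.03  ]
ear_left [253.7 134. ] 0.16 [0.8021 0.1361 0.014 ]
ear_right [306.4 222.4] 0.59 [ 0.5318 -0.0236  0.0378]
mallet_gri
[... 1640 characters left out ...]
.4904  0.0209]
mallet_grip [416.5 186.6] 0.56 [ 0.3395 -0.3086  0.0223]
mallet_head [426.5 180. ] 0.73 [ 0.3155 -0.3502  0.0254]
mallet_head [336.5 138.9] 0.63 [ 0.6609 -0.469   0.0371]
mallet_head [340.7 166.9] 0.59 [ 0.5876 -0.2944  0.0474]
rest [341.6 174.4] 0.78 [ 0.5841 -0.2955  0.0176]
rest [336.  243.5] 0.28 [0.4964 0.0195 0.0218]
rest [326.  260.4] 0.17 [0.5033 0.0805 0.0133]
tray [262.3 332.7] 0.59 [0.5671 0.3367 0.0026]
fan [223.5 245.9] 0.67 [0.7849 0.1265 0.0136]
driver [262.3 187.6] 0.85 [ 0.7995 -0.1468  0.0138]
sink [238.7 219.9] 0.91 [0.7927 0.0222 0.0196]
wrist [ 0.2874 -0.5602  0.3846] [-0.1164  0.0805 -0.5642  0.8134] 284.81571297964604 318.25612186242256 200.1985917396504
```

View pics/top.png

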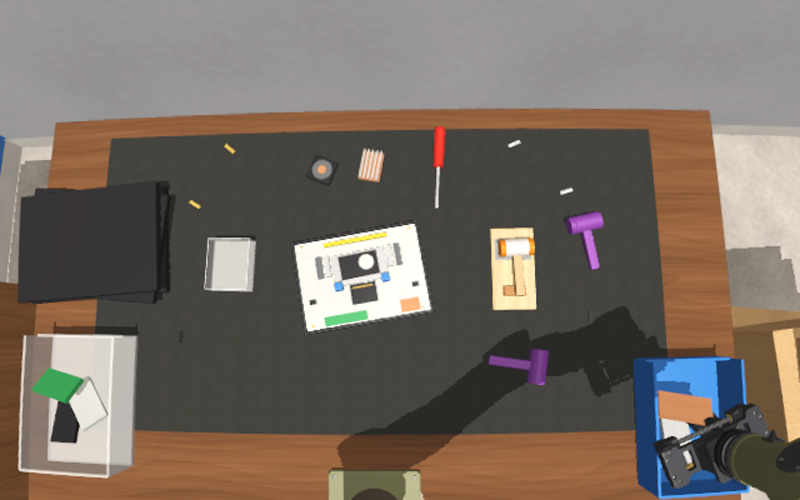

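```bash
python3 - <<'E'
from h import *
np.set_printoptions(precision=4,suppress=True)
s=viewer.snapshot('top'); save(s,'topcrop.png',(240,120,520,330),2.8)
# head ends (orange) and caddy/ears blue segmentation
hsv=cv2.cvtColor(s['color'],cv2.COLOR_RGB2HSV)
for n,lo,hi in [('orange',(5,120,120),(20,255,255)),('blue',(100,120,60),(125,255,255)),('yellow',(22,120,120),(35,255,255)),('purple',(126,60,50),(160,255,255))]:
    m=cv2.inRange(hsv,lo,hi); k,l,st,c=cv2.connectedComponentsWithStats(m)
    for i in range(1,k):
        if st[i,4]>15: print(n,st[i],c[i],at_depth(s,c[i]))
E
```

```text
orange [   38    87   602   200 19465] [409.5201 149.8896] [ 0.7503 -0.331   0.0006]
orange [302 123   5  23  27] [304.4815 133.7778] [ 0.8025 -0.0163  0.0063]
orange [255 133   6   5  23] [257.0435 135.087 ] [0.7988 0.126  0.0129]
orange [422 190   6  14  57] [425.1228 196.8772] [ 0.5991 -0.3591  0.0503]
orange [399 192   6  13  74] [401.4324 198.1216] [ 0.5964 -0.2921  0.0491]
orange [403 229  10   8  73] [407.1918 232.5068] [ 0.5011 -0.3095  0.0245]
orange [321 238  15  11 124] [327.8387 243.379 ] [ 0.4733 -0.0834  0.0133]
orange [  27  240   51   28 1028] [ 51.4134 251.7412] [0.4501 0.7653 0.0013]
orange [632 262   8  29  70] [636.9286 271.3857] [ 0.3702 -1.0789 -0.0772]
orange [527 313  44  28 866] [547.3811 326.1409] [ 0.241  -0.666   0.0932]
orange [   23   344   257    56 10256] [166.3856 375.2415] [0.0971 0.3836 0.0014]
orange [ 328  344  199   56 9001] [427.2642 373.7775] [ 0.1035 -0.3596  0.0009]
orange [538 396  55   4 129] [571.6047 398.062 ] [ 0.0168 -0.7812  0.0032]
blue [  0 109   4  28  63] [  0.8095 119.6508] [ 1.1496  1.6257 -0.6509]
blue [305 218   7   7  35] [307.8571 221.3143] [ 0.5347 -0.0278  0.0385]
blue [268 226   6   7  36] [270.5278 228.8611] [0.5143 0.0779 0.0382]
blue [ 507  285   92  114 5284] [546.0863 331.3531] [ 0.2288 -0.658   0.0999]
blue [551 340   5   7  20] [553.  343.3] [ 0.1774 -0.7266  0.0083]
blue [553 348   8   5  21] [556.619  350.1429] [ 0.158  -0.7355  0.0106]
yellow [180 115   7   7  17] [183.1176 118.4118] [0.8606 0.3599 0.0052]
yellow [152 161   8   6  19] [155.4211 163.1579] [0.7198 0.4393 0.0059]
yellow [259 186  50  12 151] [283.6424 191.4834] [0.6236 0.043  0.024 ]
purple [452 169  31  47 705] [469.1106 186.5007] [ 0.6321 -0.4952  0.0266]
purple [391 278  49  31 700] [420.85   291.5586] [ 0.3353 -0.3421  0.0267]
```

The top view shows three candidates for mallet_grip: purple at (470,187), purple at (421,292), and the one with the wooden handle and white/orange head on plywood at (414,205). The third fits the description. I'll confirm it in a crop.

View pics/topcrop.png

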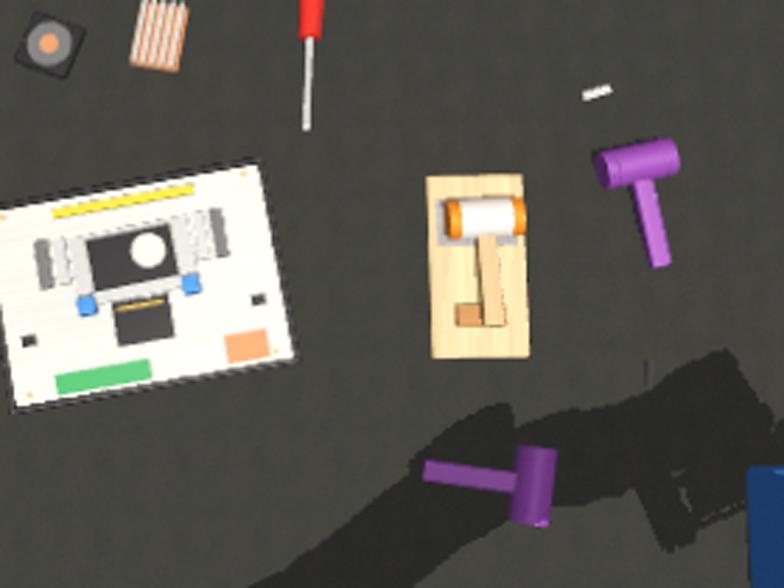

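The crop confirms it: the real mallet has its white/orange head at about (413,198) native and a wooden handle down to (416,235), on the plywood rest. Both purple ones are decoys. Next I move over it for a closer look with the wrist camera.

Call:
play_rows --commands '[{"delta_rot": [0, 0, 0.05], "travel": [0.45, -0.14, 0], "gripper": 1}, {"delta_rot": [0, 0, 0.1], "travel": [0.9, -0.27, 0], "gripper": 1}, {"delta_rot": [0, 0, 0.1], "travel": [0.9, -0.27, 0], "gripper": 1}]'

```text
clock: 2.68
tool_pos: [0.3371, -0.4959, 0.2389]
eef_rot: [1.0, 0.026, 0.002, -0.001]
contact_force: [1.0, 0.5, 0.1]
opening: 0.999
```

```bash
cat >> h.py <<'E'
def go(P,yaw=None):
    """print tool-axis normalised numbers to reach world P with tool x at yaw, pointing down"""
    st=r.get_state(); T=Rm(st['eef_rot']); d=T.T@(np.array(P)-st['tool_pos'])/0.15
    out='t=%.1f travel %s'%(st['clock'],np.round(d,3))
    if yaw is not None:
        c,s=np.cos(yaw),np.sin(yaw); G=np.array([[c,s,0],[s,-c,0],[0,0,-1.]])
        out+=' rot %s'%np.round(R.from_matrix(T.T@G).as_rotvec()/np.pi,4)
    print(out,'tcp',np.round(st['tool_pos'],4),'F',np.round(st['contact_force'],1),'M',np.round(st['moment'],2),'op',round(st['opening'],3))
E
python3 -c "
from h import *
go([0.555,-0.328,0.2],0.04)"
```

```text
t=2.7 travel [ 1.509 -1.041  0.266] rot [-0.0005 -0.001   0.0039] tcp [ 0.3371 -0.4959  0.2389] F [1.  0.5 0.1] M [ 0.03  0.02 -0.  ] op 0.999
```

Call:
play_rows --commands '[{"delta_rot": [0, 0, 0], "travel": [0.35, -0.25, 0.07], "gripper": 1}, {"delta_rot": [0, 0, 0], "travel": [0.7, -0.5, 0.13], "gripper": 1}, {"delta_rot": [0, 0, 0], "travel": [1, -0.7, 0.2], "gripper": 1}, {"delta_rot": [0, 0, 0], "travel": [1, -0.7, 0.2], "gripper": 1}, {"delta_rot": [0, 0, 0], "travel": [1, -0.7, 0.2], "gripper": 1}]'

```text
clock: 3.3
tool_pos: [0.4757, -0.3896, 0.2087]
eef_rot: [1.0, 0.022, -0.001, 0.001]
contact_force: [-0.7, 0.0, 0.2]
opening: 1.004
```

```bash
python3 - <<'E'
from h import *
np.set_printoptions(precision=4,suppress=True)
go([0.555,-0.328,0.2],0.04)
s=viewer.snapshot('wrist'); save(s,'w1.png',sc=1.0)
for l in ['mallet_grip','mallet_head','rest']:
    for d in viewer.pinpoint('wrist',l)[:2]: print(l,np.round(d['at'],1),round(d['conf'],2),at_depth(s,d['at']))
E
```

```text
t=3.3 travel [ 0.546 -0.387  0.056] rot [0.0004 0.0005 0.0013] tcp [ 0.4757 -0.3896  0.2087] F [-0.7  0.   0.2] M [ 0.01  0.03 -0.  ] op 1.004
mallet_grip [424.8  54.8] 0.65 [ 0.6151 -0.4965  0.0222]
mallet_grip [266.5 101.8] 0.62 [ 0.5607 -0.3323  0.0382]
mallet_head [428.5   6.8] 0.92 [ 0.6528 -0.488   0.0393]
mallet_head [260.6  60.7] 0.9 [ 0.5977 -0.3289  0.0497]
```

Call:
play_rows --commands '[{"delta_rot": [0, 0, 0], "travel": [0.3, -0.2, 0.1], "gripper": 1}, {"delta_rot": [0, 0, 0], "travel": [0.54, -0.38, 0.3], "gripper": 1}, {"delta_rot": [0, 0, 0], "travel": [0.54, -0.38, 0.3], "gripper": 1}]'

```text
clock: 3.88
tool_pos: [0.557, -0.3232, 0.1615]
eef_rot: [1.0, 0.025, -0.001, -0.002]
contact_force: [-0.2, 0.1, 0.5]
opening: 1.001
```

```bash
python3 - <<'E'
from h import *
np.set_printoptions(precision=4,suppress=True)
go([0.555,-0.328,0.2],0.04)
s=viewer.snapshot('wrist'); save(s,'w2.png',sc=1.0)
for l in ['mallet_grip','mallet_head','rest']:
    for d in viewer.pinpoint('wrist',l)[:2]: print(l,np.round(d['at'],1),round(d['conf'],2),at_depth(s,d['at']))
# point cloud of mallet: handle top
v,u=np.mgrid[0:400:2,0:640:2]; K=np.array([[s['fx'],0,s['cx']],[0,s['fy'],s['cy']],[0,0,1.]])
q=cv2.undistortPoints(np.stack([u.ravel(),v.ravel()],-1).astype(float)[:,None],K,np.array(s['distortion']))[:,0]
z=s['z_map'][v.ravel(),u.ravel()]; P=s['origin']+(np.c_[q[:,0],-q[:,1],-np.ones(len(q))]*z[:,None])@Rm(s['attitude']).T
near=(z>0)&(abs(P[:,0]-.55)<.09)&(abs(P[:,1]+.328)<.06)
hd=P[near&(P[:,2]>.042)&(P[:,2]<.06)&(P[:,0]>.57)]; 
hn=P[near&(abs(P[:,2]-.038)<.004)&(P[:,0]<.575)&(P[:,0]>.5)]
for n,c in [('head',hd),('handle',hn)]:
    m=(c.min(0)+c.max(0))/2; w,V=np.linalg.eigh(np.cov(c[:,:2].T)); print(n,len(c),c.mean(0),m,c.min(0),c.max(0),V[:,1],np.sqrt(w))
bd=P[near&(abs(P[:,2]-.010)<.004)]; print('board',bd.min(0),bd.max(0),np.median(bd[:,2]))
E
```

```text
t=3.9 travel [-0.015  0.03  -0.257] rot [-0.0016  0.0003  0.0033] tcp [ 0.557  -0.3232  0.1615] F [-0.2  0.1  0.5] M [-0.01  0.02 -0.04] op 1.001
mallet_grip [497.7 138.1] 0.85 [ 0.6179 -0.4936  0.0237]
mallet_grip [324.8 189.1] 0.8 [ 0.5623 -0.3291  0.0378]
mallet_head [344.9 364.9] 0.95 [ 0.5809 -0.3283  0.2603]
mallet_head [325.2 148. ] 0.94 [ 0.603  -0.327   0.0495]
head 717 [ 0.6011 -0.3279  0.0475] [ 0.6009 -0.328   0.0466] [ 0.5839 -0.3662  0.042 ] [ 0.6179 -0.2897  0.0511] [-0.044  0.999] [0.0089 0.0219]
handle 353 [ 0.5386 -0.3306  0.0378] [ 0.5375 -0.331   0.0376] [ 0.5001 -0.3421  0.0355] [ 0.575  -0.3199  0.0396] [-0.9981 -0.0619] [0.0058 0.0216]
board [ 0.4602 -0.3739  0.007 ] [ 0.6399 -0.2746  0.014 ] 0.009938481014446138
```

View pics/w2.png

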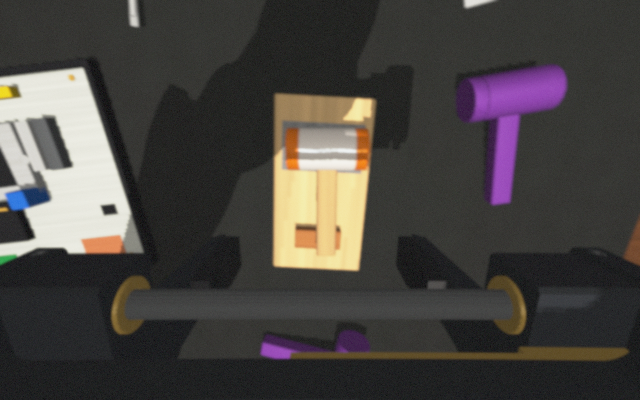

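The view shows the real mallet at (325,150) lying on its board; the purple one at (510,130) is a decoy. Measured head centre is (0.601, -0.328), yaw is about 0.045, the handle top is at 38 mm and the board at 10 mm, all matching the text. Going down to grasp.

Call:
play_rows --commands '[{"delta_rot": [0, 0, 0], "travel": [0.03, 0.045, 0.35], "gripper": 1}, {"delta_rot": [0, 0, 0], "travel": [0.03, 0.045, 0.65], "gripper": 1}, {"delta_rot": [0, 0, 0], "travel": [0.03, 0.045, 0.85], "gripper": 1}, {"delta_rot": [0, 0, 0], "travel": [0.03, 0.045, 0.96], "gripper": 1}, {"delta_rot": [0, 0, 0], "travel": [0.03, 0.045, 0.965], "gripper": 1}, {"delta_rot": [0, 0, 0], "travel": [0.03, 0.045, 0.965], "gripper": 1}]'

```text
clock: 4.82
tool_pos: [0.5608, -0.3353, 0.0205]
eef_rot: [1.0, 0.022, 0.001, 0.001]
contact_force: [0.5, 1.0, 0.7]
opening: 1.001
```

```bash
python3 -c "
from h import *
go([0.562,-0.3297,0.015],0.045)"
```

```text
t=4.8 travel [ 0.01  -0.037  0.036] rot [ 0.0005 -0.0007 -0.0003] tcp [ 0.5608 -0.3353  0.0205] F [0.5 1.  0.7] M [ 0.05 -0.05  0.04] op 1.001
```

Call:
play_rows --commands '[{"delta_rot": [0, 0, 0], "travel": [0.01, -0.037, 0.02], "gripper": 1}, {"delta_rot": [0, 0, 0], "travel": [0.01, -0.037, 0.03], "gripper": 0}, {"delta_rot": [0, 0, 0], "travel": [0.01, -0.037, 0.03], "gripper": -1}, {"delta_rot": [0, 0, 0], "travel": [0.01, -0.037, 0.03], "gripper": -1}, {"delta_rot": [0, 0, 0], "travel": [0.01, -0.037, 0.03], "gripper": -1}, {"delta_rot": [0, 0, 0], "travel": [0.01, -0.037, 0.03], "gripper": -1}]' --force 55

```text
clock: 5.58
tool_pos: [0.5612, -0.3288, 0.0145]
eef_rot: [1.0, 0.022, -0.0, 0.0]
contact_force: [0.8, -0.2, -0.3]
opening: 0.456
```

Call:
play_rows --commands '[{"delta_rot": [0, 0, 0], "travel": [0, 0, 0], "gripper": -1}, {"delta_rot": [0, 0, 0], "travel": [0, 0, 0], "gripper": -1}, {"delta_rot": [0, 0, 0], "travel": [0, 0, 0], "gripper": -1}, {"delta_rot": [0, 0, 0], "travel": [0, 0, 0], "gripper": -1}, {"delta_rot": [0, 0, 0], "travel": [0, 0, 0], "gripper": -1}]'

```text
clock: 6.2
tool_pos: [0.5612, -0.3287, 0.0145]
eef_rot: [1.0, 0.022, 0.0, 0.0]
contact_force: [0.5, -1.5, -0.5]
opening: 0.22
```

Call:
play_rows --commands '[{"delta_rot": [0, 0, 0], "travel": [0, 0, -0.03], "gripper": -1}, {"delta_rot": [0, 0, 0], "travel": [0, 0, -0.15], "gripper": -1}, {"delta_rot": [0, 0, 0], "travel": [0, 0, -0.4], "gripper": -1}, {"delta_rot": [0, 0, 0], "travel": [0, 0, -0.75], "gripper": -1}, {"delta_rot": [0, 0, 0], "travel": [0, 0, -1], "gripper": -1}, {"delta_rot": [0, 0, 0], "travel": [0, 0, -1], "gripper": -1}]'

```text
clock: 6.95
tool_pos: [0.5635, -0.3299, 0.169]
eef_rot: [1.0, 0.022, 0.004, 0.002]
contact_force: [-0.1, -0.4, -2.2]
opening: 0.219
```

```bash
python3 - <<'E'
from h import *
go([0.48,-0.2,0.17],1.76)
s=viewer.snapshot('wrist'); save(s,'w3.png')
v,u=np.mgrid[0:400,0:640]; K=np.array([[s['fx'],0,s['cx']],[0,s['fy'],s['cy']],[0,0,1.]])
q=cv2.undistortPoints(np.stack([u.ravel(),v.ravel()],-1).astype(float)[:,None],K,np.array(s['distortion']))[:,0]
z=s['z_map'].ravel(); P=s['origin']+(np.c_[q[:,0],-q[:,1],-np.ones(len(q))]*z[:,None])@Rm(s['attitude']).T
st=r.get_state(); T=Rm(st['eef_rot']); L=(P-st['tool_pos'])@T
m=(z>0)&(L[:,0]>.02)&(L[:,0]<.07)&(abs(L[:,1])<.05)&(L[:,2]>-.06)&(L[:,2]<.02)
h=L[m]; print('head in tool frame',len(h),h.min(0),h.max(0),h.mean(0))
t=h[h[:,2]<h[:,2].min()+.006]; print(np.linalg.eigh(np.cov(t[:,:2].T))[1][:,1])
E
```

```text
t=7.0 travel [-0.517 -0.89  -0.014] rot [ 2.900e-03 -5.000e-04 -5.461e-01] tcp [ 0.5635 -0.3299  0.169 ] F [-0.1 -0.4 -2.2] M [ 0.02  0.04 -0.02] op 0.219
head in tool frame 15663 [ 0.02000753 -0.03651007 -0.03965478] [ 0.06069582  0.03952884 -0.01674429] [ 0.04439889  0.00148276 -0.03381435]
[-0.00244661  0.99999701]
```

Call:
play_rows --commands '[{"delta_rot": [0, 0, -0.05], "travel": [-0.07, -0.2, 0], "gripper": -1}, {"delta_rot": [0, 0, -0.1], "travel": [-0.14, -0.4, 0], "gripper": -1}, {"delta_rot": [0, 0, -0.15], "travel": [-0.2, -0.6, 0], "gripper": -1}, {"delta_rot": [0, 0, -0.2], "travel": [-0.27, -0.8, 0], "gripper": -1}, {"delta_rot": [0, 0, -0.25], "travel": [-0.33, -1, 0], "gripper": -1}, {"delta_rot": [0, 0, -0.3], "travel": [-0.36, -1, 0], "gripper": -1}, {"delta_rot": [0, 0, -0.35], "travel": [-0.36, -1, 0], "gripper": -1}, {"delta_rot": [0, 0, -0.4], "travel": [-0.36, -1, 0], "gripper": -1}, {"delta_rot": [0, 0, -0.45], "travel": [-0.36, -1, 0], "gripper": -1}, {"delta_rot": [0, 0, -0.5], "travel": [-0.36, -1, 0], "gripper": -1}, {"delta_rot": [0, 0, -0.545], "travel": [-0.36, -1, 0], "gripper": -1}, {"delta_rot": [0, 0, -0.545], "travel": [-0.36, -1, 0], "gripper": -1}]'

```text
clock: 8.5
tool_pos: [0.4994, -0.1811, 0.1632]
eef_rot: [0.639, 0.769, -0.0, -0.001]
contact_force: [-0.7, 0.5, -2.7]
opening: 0.219
```

```bash
python3 -c "
from h import *
go([0.489,-0.104,0.18],1.76)"
```

```text
t=8.5 travel [ 0.518  0.026 -0.111] rot [-0.0007 -0.0006 -0.0015] tcp [ 0.4994 -0.1811  0.1632] F [-0.7  0.5 -2.7] M [-0.04 -0.11 -0.06] op 0.219
```

Call:
play_rows --commands '[{"delta_rot": [0, 0, 0], "travel": [0.25, 0, -0.11], "gripper": -1}, {"delta_rot": [0, 0, 0], "travel": [0.52, 0.03, -0.11], "gripper": -1}, {"delta_rot": [0, 0, 0], "travel": [0.52, 0.03, -0.11], "gripper": -1}, {"delta_rot": [0, 0, 0], "travel": [0.52, 0.03, -0.11], "gripper": -1}]'

```text
clock: 9.0
tool_pos: [0.4902, -0.1042, 0.1805]
eef_rot: [0.639, 0.769, -0.001, -0.0]
contact_force: [0.9, 0.4, -1.9]
opening: 0.218
```

```bash
cat >> h.py <<'E'
def cloud(s):
    v,u=np.mgrid[0:400,0:640]; K=np.array([[s['fx'],0,s['cx']],[0,s['fy'],s['cy']],[0,0,1.]])
    q=cv2.undistortPoints(np.stack([u.ravel(),v.ravel()],-1).astype(float)[:,None],K,np.array(s['distortion']))[:,0]
    z=s['z_map'].ravel(); P=s['origin']+(np.c_[q[:,0],-q[:,1],-np.ones(len(q))]*z[:,None])@Rm(s['attitude']).T
    return P,(z>0)
def col(s,lo,hi): return cv2.inRange(cv2.cvtColor(s['color'],cv2.COLOR_RGB2HSV),lo,hi).ravel()>0
E
python3 - <<'E'
from h import *
np.set_printoptions(precision=4,suppress=True)
go([0.489,-0.104,0.18],1.76)
for cam in ['wrist','top']:
    s=viewer.snapshot(cam); save(s,cam+'4.png')
    P,ok=cloud(s); near=ok&(abs(P[:,0]-.56)<.13)&(abs(P[:,1]-.03)<.13)
    y=P[near&col(s,(22,120,120),(35,255,255))&(P[:,2]>.018)&(P[:,2]<.028)]
    if len(y):
        w,V=np.linalg.eigh(np.cov(y[:,:2].T)); print(cam,'yellow top',len(y),y.mean(0),V[:,1],np.arctan2(V[1,1],V[0,1]),y.min(0),y.max(0))
    b=near&col(s,(100,110,50),(125,255,255)); 
    k,l,stt,c=cv2.connectedComponentsWithStats(b.reshape(400,640).astype(np.uint8))
    for i in range(1,k):
        if stt[i,4]>15:
            Q=P[(l.ravel()==i)]; tq=Q[abs(Q[:,2]-.038)<.004]; print(' blue',stt[i,4],c[i],tq.mean(0),tq.min(0),tq.max(0))
    for n in ['stop_face','connector','clips','caddy','ear_left','ear_right','base']:
        for d in viewer.pinpoint(cam,n)[:1]: print(' ',n,np.round(d['at'],1),round(d['conf'],2),at_depth(s,d['at']))
E
```

```text
t=9.0 travel [ 0.003 -0.008  0.003] rot [-0.0004  0.0002 -0.0015] tcp [ 0.4902 -0.1042  0.1805] F [ 0.9  0.4 -1.9] M [-0.09 -0.15  0.01] op 0.218
wrist yellow top 1603 [0.6243 0.0371 0.0216] [-0.1689  0.9856] 1.7404805981486273 [ 0.6103 -0.0305  0.018 ] [0.6408 0.0963 0.0241]
 blue 220 [381.1864   4.7909] [0.5155 0.0707 0.0371] [0.5067 0.0681 0.034 ] [0.5239 0.0736 0.0392]
 blue 338 [376.7308 121.8402] [ 0.5348 -0.0278  0.0378] [ 0.5255 -0.0369  0.0342] [ 0.5446 -0.0186  0.0397]
  stop_face [474.6  69.7] 0.8 [0.6203 0.0376 0.0193]
  connector [353.7  63.8] 0.82 [0.5021 0.0213 0.0208]
  ear_left [552.6 261.5] 0.26 [ 0.7987 -0.1525  0.0009]
  ear_right [368.1 122.5] 0.82 [ 0.5271 -0.03    0.0311]
top yellow top 152 [0.6196 0.0426 0.0228] [-0.1725  0.985 ] 1.7441696116796666 [ 0.5147 -0.0277  0.0184] [0.6399 0.1152 0.0278]
 blue 21 [306.5714 221.4286] [ 0.5348 -0.024   0.0386] [ 0.527  -0.0283  0.0361] [ 0.5414 -0.0196  0.0409]
 blue 38 [270.5526 228.9474] [0.5137 0.0782 0.0384] [0.5055 0.0684 0.0351] [0.5225 0.0854 0.042 ]
  stop_face [285.4 193.3] 0.79 [0.6196 0.0388 0.0164]
  connector [289.1 236.7] 0.68 [0.4927 0.0268 0.0229]
  clips [285.8 206.6] 0.9 [0.5793 0.0365 0.0242]
  caddy [285.7 214.4] 0.6 [0.5568 0.0367 0.0236]
  ear_left [271.  232.8] 0.69 [0.5048 0.0798 0.016 ]
  ear_right [306.8 222.9] 0.56 [ 0.5303 -0.0248  0.0385]
  base [289.4 214.8] 0.82 [0.5556 0.0261 0.0236]
```

View pics/wrist4.png

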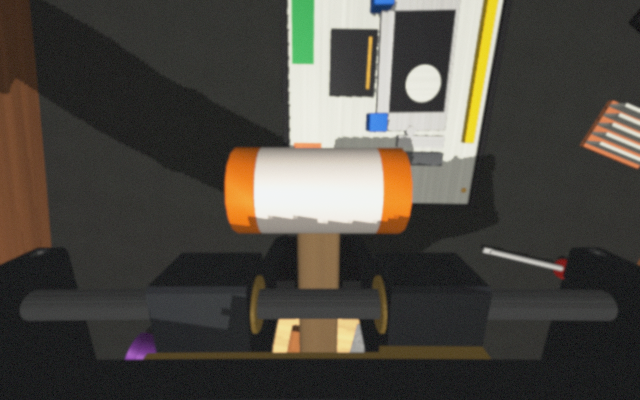

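The picture shows ears at (381,5) and (377,122), the yellow rail at (480,70), and the mallet gripped square. In base axes, the left ear is about 2 mm behind (+0.02 rad skew) and there are about 22–24 mm to go. I'll move in behind the left ear first.

Call:
play_rows --commands '[{"delta_rot": [0, 0, 0.004], "travel": [0.3, -0.02, 0], "gripper": -1}, {"delta_rot": [0, 0, 0.004], "travel": [0.6, -0.02, 0.2], "gripper": -1}, {"delta_rot": [0, 0, 0.004], "travel": [0.9, -0.02, 0.45], "gripper": -1}, {"delta_rot": [0, 0, 0.004], "travel": [0.9, -0.02, 0.7], "gripper": -1}, {"delta_rot": [0, 0, 0.004], "travel": [0.9, -0.02, 0.85], "gripper": -1}, {"delta_rot": [0, 0, 0.004], "travel": [0.9, -0.02, 0.9], "gripper": -1}, {"delta_rot": [0, 0, 0.004], "travel": [0.9, -0.02, 0.9], "gripper": -1}]'

```text
clock: 10.68
tool_pos: [0.4629, 0.0285, 0.046]
eef_rot: [0.643, 0.766, -0.0, 0.0]
contact_force: [0.5, 0.7, -2.5]
opening: 0.221
```

```bash
cat >> h.py <<'E'
ex=np.array([np.cos(.172),np.sin(.172)]); ey=np.array([-ex[1],ex[0]])
def uv():
    st=r.get_state(); p=st['tool_pos'][:2]; f=st['contact_force']; x=Rm(st['eef_rot'])[:,0]
    print('t %.2f u %.4f v %.4f z %.4f yaw %.4f Fu %.1f Fv %.1f Fz %.1f Mz %.2f'%(st['clock'],p@ex,p@ey,st['tool_pos'][2],np.arctan2(x[1],x[0]),f[:2]@ex,f[:2]@ey,f[2],st['moment'][2]))
E
python3 -c "
from h import *
uv()"
```

```text
t 10.68 u 0.4610 v -0.0512 z 0.0460 yaw 1.7443 Fu 0.6 Fv 0.6 Fz -2.5 Mz -0.03
```

Call:
play_rows --commands '[{"delta_rot": [0, 0, 0], "travel": [0, 0, 0.08], "gripper": -1}, {"delta_rot": [0, 0, 0], "travel": [0, 0.02, 0.12], "gripper": -1}, {"delta_rot": [0, 0, 0], "travel": [0, 0.04, 0.12], "gripper": -1}, {"delta_rot": [0, 0, 0], "travel": [0, 0.047, 0.12], "gripper": -1}, {"delta_rot": [0, 0, 0], "travel": [0, 0.054, 0.12], "gripper": -1}, {"delta_rot": [0, 0, 0], "travel": [0, 0.061, 0.12], "gripper": -1}, {"delta_rot": [0, 0, 0], "travel": [0, 0.068, 0.12], "gripper": -1}, {"delta_rot": [0, 0, 0], "travel": [0, 0.075, 0.12], "gripper": -1}, {"delta_rot": [0, 0, 0], "travel": [0, 0.082, 0.12], "gripper": -1}]'

```text
clock: 11.8
tool_pos: [0.4748, 0.0305, 0.0279]
eef_rot: [0.643, 0.766, -0.0, 0.0]
contact_force: [0.6, -0.0, -2.5]
opening: 0.218
```

```bash
python3 -c "
from h import *
uv()"
```

```text
t 11.80 u 0.4731 v -0.0512 z 0.0279 yaw 1.7443 Fu 0.6 Fv -0.1 Fz -2.5 Mz -0.04
```

Call:
play_rows --commands '[{"delta_rot": [0, 0, 0], "travel": [0, 0.007, 0], "gripper": -1}, {"delta_rot": [0, 0, 0], "travel": [0, 0.014, 0], "gripper": -1}, {"delta_rot": [0, 0, 0], "travel": [0, 0.021, 0], "gripper": -1}, {"delta_rot": [0, 0, 0], "travel": [0, 0.028, 0], "gripper": -1}]'

```text
clock: 12.3
tool_pos: [0.4781, 0.0314, 0.0278]
eef_rot: [0.643, 0.766, -0.0, -0.001]
contact_force: [-4.3, 0.4, -2.1]
opening: 0.218
```

```bash
python3 -c "
from h import *
uv()"
```

```text
t 12.30 u 0.4765 v -0.0509 z 0.0278 yaw 1.7449 Fu -4.1 Fv 1.2 Fz -2.1 Mz 0.19
```

Call:
play_rows --commands '[{"delta_rot": [0, 0, 0], "travel": [0, 0.006, 0], "gripper": -1}, {"delta_rot": [0, 0, 0], "travel": [0, 0.012, 0], "gripper": -1}, {"delta_rot": [0, 0, 0], "travel": [0, 0.018, 0], "gripper": -1}, {"delta_rot": [0, 0, 0], "travel": [0, 0.024, 0], "gripper": -1}]'

```text
clock: 12.8
tool_pos: [0.4827, 0.0319, 0.028]
eef_rot: [0.643, 0.766, 0.0, 0.0]
contact_force: [-3.0, 1.1, -2.3]
opening: 0.217
```

```bash
cat >> h.py <<'E'
def ears(cam='top',vis=None):
    s=viewer.snapshot(cam); P,ok=cloud(s); near=ok&(abs(P[:,0]-.56)<.13)&(abs(P[:,1]-.03)<.13)
    if vis: save(s,vis)
    b=near&col(s,(100,110,50),(125,255,255))
    k,l,stt,c=cv2.connectedComponentsWithStats(b.reshape(400,640).astype(np.uint8))
    for i in range(1,k):
        if stt[i,4]>10:
            p=at_z(s,c[i],.036)[:2]; print(cam,'ear px',c[i].round(1),stt[i,4],'u %.4f v %.4f'%(p@ex,p@ey))
E
python3 -c "
from h import *
uv(); ears()"
```

```text
t 12.80 u 0.4810 v -0.0512 z 0.0280 yaw 1.7442 Fu -2.7 Fv 1.6 Fz -2.3 Mz 0.17
top ear px [307.4 221.2] 35 u 0.5230 v -0.1176
```

Call:
play_rows --commands '[{"delta_rot": [0, 0, 0], "travel": [0, -0.05, 0], "gripper": -1}, {"delta_rot": [0, 0, 0], "travel": [0, -0.1, -0.06], "gripper": -1}, {"delta_rot": [0, 0, 0], "travel": [-0.2, -0.1, -0.12], "gripper": -1}, {"delta_rot": [0, 0, 0], "travel": [-0.5, -0.1, -0.12], "gripper": -1}, {"delta_rot": [0, 0, 0], "travel": [-0.725, -0.1, -0.12], "gripper": -1}, {"delta_rot": [0, 0, 0], "travel": [-0.725, -0.1, -0.1], "gripper": -1}, {"delta_rot": [0, 0, 0], "travel": [-0.725, -0.1, -0.04], "gripper": -1}, {"delta_rot": [0, 0, 0], "travel": [-0.725, -0.09, 0], "gripper": -1}, {"delta_rot": [0, 0, 0], "travel": [-0.725, -0.07, 0], "gripper": -1}, {"delta_rot": [0, 0, 0], "travel": [-0.725, -0.06, 0], "gripper": -1}]'

```text
clock: 14.1
tool_pos: [0.4928, -0.076, 0.0279]
eef_rot: [0.643, 0.766, 0.0, 0.0]
contact_force: [0.7, -1.0, -2.0]
opening: 0.221
```

```bash
python3 -c "
from h import *
uv(); ears(); ears('wrist','w5.png')"
```

```text
t 14.10 u 0.4725 v -0.1592 z 0.0279 yaw 1.7456 Fu 0.5 Fv -1.1 Fz -2.0 Mz 0.04
top ear px [269.6 226.2] 40 u 0.5284 v -0.0096
wrist ear px [425.4 176.7] 1025 u 0.5254 v -0.1158
```

Call:
play_rows --commands '[{"delta_rot": [0, 0, 0], "travel": [0, 0.007, 0], "gripper": -1}, {"delta_rot": [0, 0, 0], "travel": [0, 0.014, 0], "gripper": -1}, {"delta_rot": [0, 0, 0], "travel": [0, 0.021, 0], "gripper": -1}, {"delta_rot": [0, 0, 0], "travel": [0, 0.028, 0], "gripper": -1}, {"delta_rot": [0, 0, 0], "travel": [0, 0.035, 0], "gripper": -1}, {"delta_rot": [0, 0, 0], "travel": [0, 0.042, 0], "gripper": -1}]'

```text
clock: 14.95
tool_pos: [0.497, -0.0763, 0.0278]
eef_rot: [0.643, 0.766, -0.001, -0.001]
contact_force: [-3.9, -1.4, 0.2]
opening: 0.221
```

```bash
python3 -c "
from h import *
uv()"
```

```text
t 14.95 u 0.4766 v -0.1602 z 0.0278 yaw 1.7443 Fu -4.1 Fv -0.8 Fz 0.2 Mz 0.15
```

Call:
play_rows --commands '[{"delta_rot": [0, 0, 0], "travel": [0, 0.007, 0], "gripper": -1}, {"delta_rot": [0, 0, 0], "travel": [0, 0.014, 0], "gripper": -1}, {"delta_rot": [0, 0, 0], "travel": [0, 0.021, 0], "gripper": -1}, {"delta_rot": [0, 0, 0], "travel": [0, 0.028, 0], "gripper": -1}, {"delta_rot": [0, 0, 0], "travel": [0, 0.035, 0], "gripper": -1}, {"delta_rot": [0, 0, 0], "travel": [0, 0.042, 0], "gripper": -1}, {"delta_rot": [0, 0, 0], "travel": [0, 0.049, 0], "gripper": -1}]'

```text
clock: 15.82
tool_pos: [0.506, -0.0744, 0.0279]
eef_rot: [0.643, 0.766, 0.0, 0.0]
contact_force: [-2.2, -2.2, -2.3]
opening: 0.22
```

```bash
python3 -c "
from h import *
uv(); ears()"
```

```text
t 15.82 u 0.4858 v -0.1599 z 0.0279 yaw 1.7443 Fu -2.5 Fv -1.8 Fz -2.3 Mz 0.12
top ear px [269.9 225.8] 39 u 0.5291 v -0.0107
```

Call:
play_rows --commands '[{"delta_rot": [0, 0, 0], "travel": [0, -0.05, 0], "gripper": -1}, {"delta_rot": [0, 0, 0], "travel": [0, -0.1, -0.06], "gripper": -1}, {"delta_rot": [0, 0, 0], "travel": [0.2, -0.1, -0.12], "gripper": -1}, {"delta_rot": [0, 0, 0], "travel": [0.5, -0.1, -0.12], "gripper": -1}, {"delta_rot": [0, 0, 0], "travel": [0.72, -0.1, -0.12], "gripper": -1}, {"delta_rot": [0, 0, 0], "travel": [0.72, -0.1, -0.1], "gripper": -1}, {"delta_rot": [0, 0, 0], "travel": [0.72, -0.1, -0.04], "gripper": -1}, {"delta_rot": [0, 0, 0], "travel": [0.72, -0.09, 0], "gripper": -1}, {"delta_rot": [0, 0, 0], "travel": [0.72, -0.07, 0], "gripper": -1}, {"delta_rot": [0, 0, 0], "travel": [0.72, -0.06, 0], "gripper": -1}]'

```text
clock: 17.12
tool_pos: [0.4788, 0.0299, 0.0279]
eef_rot: [0.644, 0.765, 0.0, 0.0]
contact_force: [-0.2, 0.2, -2.7]
opening: 0.218
```

```bash
python3 -c "
from h import *
uv(); ears()"
```

```text
t 17.12 u 0.4768 v -0.0525 z 0.0279 yaw 1.7432 Fu -0.2 Fv 0.2 Fz -2.7 Mz 0.04
top ear px [307.  217.8] 38 u 0.5328 v -0.1181
```

Call:
play_rows --commands '[{"delta_rot": [0, 0, 0], "travel": [0, 0.008, 0], "gripper": -1}, {"delta_rot": [0, 0, 0], "travel": [0, 0.016, 0], "gripper": -1}, {"delta_rot": [0, 0, 0], "travel": [0, 0.023, 0], "gripper": -1}, {"delta_rot": [0, 0, 0], "travel": [0, 0.03, 0], "gripper": -1}, {"delta_rot": [0, 0, 0], "travel": [0, 0.037, 0], "gripper": -1}, {"delta_rot": [0, 0, 0], "travel": [0, 0.045, 0], "gripper": -1}, {"delta_rot": [0, 0, 0], "travel": [0, 0.053, 0], "gripper": -1}, {"delta_rot": [0, 0, 0], "travel": [0, 0.061, 0], "gripper": -1}, {"delta_rot": [0, 0, 0], "travel": [0, 0.069, 0], "gripper": -1}, {"delta_rot": [0, 0, 0], "travel": [0, 0.077, 0], "gripper": -1}, {"delta_rot": [0, 0, 0], "travel": [0, 0.085, 0], "gripper": -1}, {"delta_rot": [0, 0, 0], "travel": [0, 0.092, 0], "gripper": -1}]'

```text
clock: 18.68
tool_pos: [0.4921, 0.0331, 0.0279]
eef_rot: [0.643, 0.766, 0.0, -0.0]
contact_force: [-3.5, 0.7, -3.4]
opening: 0.22
```

```bash
python3 -c "
from h import *
uv()"
```

```text
t 18.68 u 0.4905 v -0.0516 z 0.0279 yaw 1.7446 Fu -3.4 Fv 1.3 Fz -3.4 Mz 0.14
```

Call:
play_rows --commands '[{"delta_rot": [0, 0, 0], "travel": [0, -0.05, 0], "gripper": -1}, {"delta_rot": [0, 0, 0], "travel": [0, -0.1, -0.06], "gripper": -1}, {"delta_rot": [0, 0, 0], "travel": [-0.2, -0.1, -0.12], "gripper": -1}, {"delta_rot": [0, 0, 0], "travel": [-0.5, -0.1, -0.12], "gripper": -1}, {"delta_rot": [0, 0, 0], "travel": [-0.72, -0.1, -0.12], "gripper": -1}, {"delta_rot": [0, 0, 0], "travel": [-0.72, -0.1, -0.1], "gripper": -1}, {"delta_rot": [0, 0, 0], "travel": [-0.72, -0.1, -0.04], "gripper": -1}, {"delta_rot": [0, 0, 0], "travel": [-0.72, -0.09, 0], "gripper": -1}, {"delta_rot": [0, 0, 0], "travel": [-0.72, -0.07, 0], "gripper": -1}, {"delta_rot": [0, 0, 0], "travel": [-0.72, -0.06, 0], "gripper": -1}]'

```text
clock: 19.92
tool_pos: [0.5021, -0.0744, 0.0279]
eef_rot: [0.643, 0.766, 0.0, 0.0]
contact_force: [0.2, 1.1, -1.4]
opening: 0.22
```

```bash
python3 -c "
from h import *
uv(); ears()"
```

```text
t 19.93 u 0.4820 v -0.1592 z 0.0279 yaw 1.7455 Fu 0.4 Fv 1.1 Fz -1.4 Mz -0.03
top ear px [269.1 223. ] 40 u 0.5375 v -0.0096
```

Call:
play_rows --commands '[{"delta_rot": [0, 0, 0], "travel": [0, 0.007, 0], "gripper": -1}, {"delta_rot": [0, 0, 0], "travel": [0, 0.014, 0], "gripper": -1}, {"delta_rot": [0, 0, 0], "travel": [0, 0.021, 0], "gripper": -1}, {"delta_rot": [0, 0, 0], "travel": [0, 0.028, 0], "gripper": -1}, {"delta_rot": [0, 0, 0], "travel": [0, 0.035, 0], "gripper": -1}, {"delta_rot": [0, 0, 0], "travel": [0, 0.042, 0], "gripper": -1}, {"delta_rot": [0, 0, 0], "travel": [0, 0.049, 0], "gripper": -1}, {"delta_rot": [0, 0, 0], "travel": [0, 0.056, 0], "gripper": -1}, {"delta_rot": [0, 0, 0], "travel": [0, 0.063, 0], "gripper": -1}, {"delta_rot": [0, 0, 0], "travel": [0, 0.07, 0], "gripper": -1}, {"delta_rot": [0, 0, 0], "travel": [0, 0.076, 0], "gripper": -1}]'

```text
clock: 21.35
tool_pos: [0.5129, -0.0738, 0.0279]
eef_rot: [0.643, 0.766, -0.0, 0.0]
contact_force: [-4.0, -2.3, -1.4]
opening: 0.217
```

```bash
python3 -c "
from h import *
uv(); ears()"
```

```text
t 21.35 u 0.4927 v -0.1605 z 0.0279 yaw 1.7438 Fu -4.4 Fv -1.6 Fz -1.4 Mz 0.06
top ear px [269.1 222.8] 39 u 0.5380 v -0.0097
```

Call:
play_rows --commands '[{"delta_rot": [0, 0, 0], "travel": [0, -0.05, 0], "gripper": -1}, {"delta_rot": [0, 0, 0], "travel": [0, -0.1, -0.06], "gripper": -1}, {"delta_rot": [0, 0, 0], "travel": [0.2, -0.1, -0.12], "gripper": -1}, {"delta_rot": [0, 0, 0], "travel": [0.5, -0.1, -0.12], "gripper": -1}, {"delta_rot": [0, 0, 0], "travel": [0.72, -0.1, -0.12], "gripper": -1}, {"delta_rot": [0, 0, 0], "travel": [0.72, -0.1, -0.1], "gripper": -1}, {"delta_rot": [0, 0, 0], "travel": [0.72, -0.1, -0.04], "gripper": -1}, {"delta_rot": [0, 0, 0], "travel": [0.72, -0.08, 0], "gripper": -1}, {"delta_rot": [0, 0, 0], "travel": [0.72, -0.06, 0], "gripper": -1}, {"delta_rot": [0, 0, 0], "travel": [0.72, -0.045, 0], "gripper": -1}]'

```text
clock: 22.65
tool_pos: [0.4881, 0.0315, 0.0279]
eef_rot: [0.644, 0.765, 0.0, 0.0]
contact_force: [-0.3, -0.3, -1.6]
opening: 0.217
```

```bash
python3 - <<'E'
from h import *
uv(); ears(); ears('wrist','w6.png')
s=viewer.snapshot('wrist'); P,ok=cloud(s); U=P[:,:2]@ex; V=P[:,:2]@ey
rl=ok&col(s,(22,120,120),(35,255,255))&(abs(P[:,2]-.022)<.005)
for v0 in (-.12,-.09,-.065,-.04,-.01):
    m=rl&(abs(V-v0)<.004); print(v0,m.sum(),np.percentile(U[m],[2,98]).round(4) if m.sum()>5 else '')
E
```

```text
t 22.65 u 0.4863 v -0.0525 z 0.0279 yaw 1.7433 Fu -0.3 Fv -0.2 Fz -1.6 Mz -0.02
top ear px [306.4 215.6] 36 u 0.5391 v -0.1175
wrist ear px [426.4 176.6] 1161 u 0.5400 v -0.0088
-0.12 146 [0.6178 0.6266]
-0.09 0 
-0.065 187 [0.6179 0.6269]
-0.04 215 [0.6179 0.6268]
-0.01 338 [0.617  0.6273]
```

View pics/w6.png

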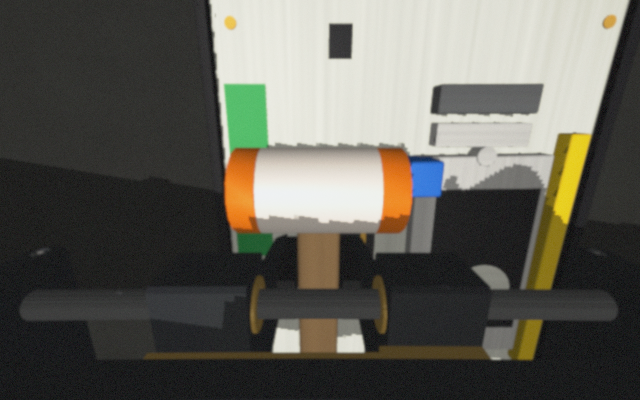

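The picture shows the head square behind the left blue ear at (427,177), with the rail at (560,200). The stop face sits at u ≈ 0.618, and its slope confirms the base yaw. Pushing left again.

Call:
play_rows --commands '[{"delta_rot": [0, 0, 0], "travel": [0, 0.007, 0], "gripper": -1}, {"delta_rot": [0, 0, 0], "travel": [0, 0.014, 0], "gripper": -1}, {"delta_rot": [0, 0, 0], "travel": [0, 0.021, 0], "gripper": -1}, {"delta_rot": [0, 0, 0], "travel": [0, 0.028, 0], "gripper": -1}, {"delta_rot": [0, 0, 0], "travel": [0, 0.035, 0], "gripper": -1}, {"delta_rot": [0, 0, 0], "travel": [0, 0.042, 0], "gripper": -1}, {"delta_rot": [0, 0, 0], "travel": [0, 0.049, 0], "gripper": -1}, {"delta_rot": [0, 0, 0], "travel": [0, 0.056, 0], "gripper": -1}, {"delta_rot": [0, 0, 0], "travel": [0, 0.062, 0], "gripper": -1}]'

```text
clock: 23.92
tool_pos: [0.4958, 0.0335, 0.0278]
eef_rot: [0.643, 0.766, -0.001, -0.001]
contact_force: [-4.6, -0.1, -2.2]
opening: 0.22
```

```bash
python3 -c "
from h import *
uv()"
```

```text
t 23.93 u 0.4942 v -0.0519 z 0.0278 yaw 1.7447 Fu -4.6 Fv 0.6 Fz -2.2 Mz 0.21
```

Call:
play_rows --commands '[{"delta_rot": [0, 0, 0], "travel": [0, -0.05, 0], "gripper": -1}, {"delta_rot": [0, 0, 0], "travel": [0, -0.1, -0.06], "gripper": -1}, {"delta_rot": [0, 0, 0], "travel": [-0.2, -0.1, -0.12], "gripper": -1}, {"delta_rot": [0, 0, 0], "travel": [-0.5, -0.1, -0.12], "gripper": -1}, {"delta_rot": [0, 0, 0], "travel": [-0.72, -0.1, -0.12], "gripper": -1}, {"delta_rot": [0, 0, 0], "travel": [-0.72, -0.1, -0.1], "gripper": -1}, {"delta_rot": [0, 0, 0], "travel": [-0.72, -0.1, -0.04], "gripper": -1}, {"delta_rot": [0, 0, 0], "travel": [-0.72, -0.08, 0], "gripper": -1}, {"delta_rot": [0, 0, 0], "travel": [-0.72, -0.05, 0], "gripper": -1}, {"delta_rot": [0, 0, 0], "travel": [-0.72, -0.03, 0], "gripper": -1}, {"delta_rot": [0, 0, 0], "travel": [-0.72, -0.023, 0], "gripper": -1}]'

```text
clock: 25.3
tool_pos: [0.5126, -0.0731, 0.0281]
eef_rot: [0.643, 0.766, 0.0, 0.0]
contact_force: [0.4, 0.3, -3.2]
opening: 0.222
```

```bash
python3 -c "
from h import *
uv()"
```

```text
t 25.30 u 0.4925 v -0.1597 z 0.0281 yaw 1.7446 Fu 0.5 Fv 0.2 Fz -3.2 Mz 0.01
```

Call:
play_rows --commands '[{"delta_rot": [0, 0, 0], "travel": [0, 0.005, 0], "gripper": -1}, {"delta_rot": [0, 0, 0], "travel": [0, 0.01, 0], "gripper": -1}, {"delta_rot": [0, 0, 0], "travel": [0, 0.015, 0], "gripper": -1}, {"delta_rot": [0, 0, 0], "travel": [0, 0.02, 0], "gripper": -1}, {"delta_rot": [0, 0, 0], "travel": [0, 0.024, 0], "gripper": -1}, {"delta_rot": [0, 0, 0], "travel": [0, 0.027, 0], "gripper": -1}]'

```text
clock: 26.05
tool_pos: [0.5152, -0.0733, 0.0278]
eef_rot: [0.643, 0.766, -0.001, -0.0]
contact_force: [-3.4, -1.6, -1.2]
opening: 0.221
```

```bash
python3 -c "
from h import *
uv()"
```

```text
t 26.05 u 0.4950 v -0.1604 z 0.0278 yaw 1.7439 Fu -3.7 Fv -1.0 Fz -1.2 Mz 0.06
```

Still sliding at about 4 N. Continuing in smaller steps, watching the force.

Call:
play_rows --commands '[{"delta_rot": [0, 0, 0], "travel": [0, 0.004, 0], "gripper": -1}, {"delta_rot": [0, 0, 0], "travel": [0, 0.008, 0], "gripper": -1}, {"delta_rot": [0, 0, 0], "travel": [0, 0.012, 0], "gripper": -1}, {"delta_rot": [0, 0, 0], "travel": [0, 0.012, 0], "gripper": -1}]'

```text
clock: 26.55
tool_pos: [0.5176, -0.0727, 0.0279]
eef_rot: [0.643, 0.766, -0.0, -0.0]
contact_force: [-4.0, -3.1, -2.6]
opening: 0.218
```

```bash
python3 -c "
from h import *
uv()"
```

```text
t 26.55 u 0.4975 v -0.1602 z 0.0279 yaw 1.7440 Fu -4.5 Fv -2.4 Fz -2.6 Mz 0.15
```

Call:
play_rows --commands '[{"delta_rot": [0, 0, 0], "travel": [0, -0.05, 0], "gripper": -1}, {"delta_rot": [0, 0, 0], "travel": [0, -0.1, -0.06], "gripper": -1}, {"delta_rot": [0, 0, 0], "travel": [0.2, -0.1, -0.12], "gripper": -1}, {"delta_rot": [0, 0, 0], "travel": [0.5, -0.1, -0.12], "gripper": -1}, {"delta_rot": [0, 0, 0], "travel": [0.72, -0.1, -0.12], "gripper": -1}, {"delta_rot": [0, 0, 0], "travel": [0.72, -0.1, -0.1], "gripper": -1}, {"delta_rot": [0, 0, 0], "travel": [0.72, -0.1, -0.04], "gripper": -1}, {"delta_rot": [0, 0, 0], "travel": [0.72, -0.08, 0], "gripper": -1}, {"delta_rot": [0, 0, 0], "travel": [0.72, -0.06, 0], "gripper": -1}, {"delta_rot": [0, 0, 0], "travel": [0.72, -0.04, 0], "gripper": -1}, {"delta_rot": [0, 0, 0], "travel": [0.72, -0.033, 0], "gripper": -1}]'

```text
clock: 27.92
tool_pos: [0.4948, 0.033, 0.0281]
eef_rot: [0.643, 0.765, 0.0, 0.0]
contact_force: [0.6, -0.1, -2.0]
opening: 0.216
```

Call:
play_rows --commands '[{"delta_rot": [0, 0, 0], "travel": [0, 0.006, 0], "gripper": -1}, {"delta_rot": [0, 0, 0], "travel": [0, 0.012, 0], "gripper": -1}, {"delta_rot": [0, 0, 0], "travel": [0, 0.018, 0], "gripper": -1}, {"delta_rot": [0, 0, 0], "travel": [0, 0.023, 0], "gripper": -1}, {"delta_rot": [0, 0, 0], "travel": [0, 0.028, 0], "gripper": -1}, {"delta_rot": [0, 0, 0], "travel": [0, 0.028, 0], "gripper": -1}]'

```text
clock: 28.68
tool_pos: [0.4972, 0.0334, 0.0278]
eef_rot: [0.643, 0.766, -0.001, -0.0]
contact_force: [-4.1, -1.5, -0.9]
opening: 0.224
```

```bash
python3 -c "
from h import *
uv(); ears()"
```

```text
t 28.68 u 0.4955 v -0.0522 z 0.0278 yaw 1.7445 Fu -4.3 Fv -0.8 Fz -0.9 Mz 0.23
top ear px [306.3 214. ] 35 u 0.5437 v -0.1181
```

Call:
play_rows --commands '[{"delta_rot": [0, 0, 0], "travel": [0, 0.004, 0], "gripper": -1}, {"delta_rot": [0, 0, 0], "travel": [0, 0.008, 0], "gripper": -1}, {"delta_rot": [0, 0, 0], "travel": [0, 0.012, 0], "gripper": -1}, {"delta_rot": [0, 0, 0], "travel": [0, 0.012, 0], "gripper": -1}]'

```text
clock: 29.22
tool_pos: [0.4995, 0.0345, 0.0278]
eef_rot: [0.643, 0.766, -0.0, -0.001]
contact_force: [-4.9, -1.1, -1.3]
opening: 0.221
```

```bash
python3 -c "
from h import *
uv()"
```

```text
t 29.23 u 0.4980 v -0.0515 z 0.0278 yaw 1.7449 Fu -5.0 Fv -0.3 Fz -1.3 Mz 0.25
```

Call:
play_rows --commands '[{"delta_rot": [0, 0, 0], "travel": [0, 0.003, 0], "gripper": -1}, {"delta_rot": [0, 0, 0], "travel": [0, 0.006, 0], "gripper": -1}, {"delta_rot": [0, 0, 0], "travel": [0, 0.006, 0], "gripper": -1}]'

```text
clock: 29.6
tool_pos: [0.4996, 0.0345, 0.0278]
eef_rot: [0.643, 0.766, -0.001, -0.001]
contact_force: [-6.5, 0.2, 0.8]
opening: 0.217
```

```bash
python3 - <<'E'
from h import *
uv()
s=viewer.snapshot('wrist'); save(s,'w7.png',(360,100,640,310),2.8)
E
```

```text
t 29.60 u 0.4981 v -0.0516 z 0.0278 yaw 1.7452 Fu -6.3 Fv 1.3 Fz 0.8 Mz 0.29
```

View pics/w7.png

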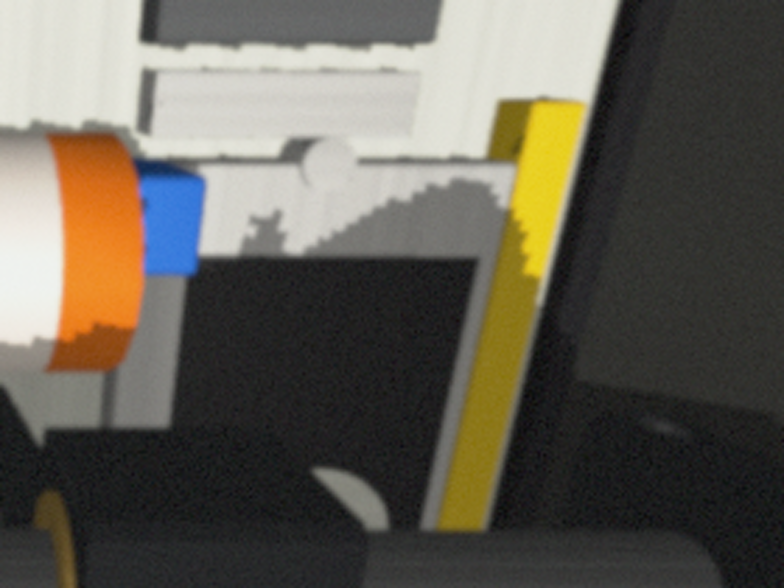

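The crop shows the caddy's front edge meeting the yellow rail near (515,170). The mallet stopped moving while the force rose to about 7 N. A bit more on the left, then a check on the right.

Call:
play_rows --commands '[{"delta_rot": [0, 0, 0], "travel": [0, 0.003, 0], "gripper": -1}, {"delta_rot": [0, 0, 0], "travel": [0, 0.006, 0], "gripper": -1}, {"delta_rot": [0, 0, 0], "travel": [0, 0.006, 0], "gripper": -1}]'

```text
clock: 30.02
tool_pos: [0.4997, 0.0344, 0.0277]
eef_rot: [0.643, 0.766, -0.002, -0.001]
contact_force: [-8.6, 0.3, 0.8]
opening: 0.216
```

```bash
python3 -c "
from h import *
uv()"
```

```text
t 30.02 u 0.4982 v -0.0517 z 0.0277 yaw 1.7454 Fu -8.5 Fv 1.7 Fz 0.8 Mz 0.27
```

Left is firm against the stop at 9 N. Now the right side.

Call:
play_rows --commands '[{"delta_rot": [0, 0, 0], "travel": [0, -0.05, 0], "gripper": -1}, {"delta_rot": [0, 0, 0], "travel": [0, -0.11, -0.06], "gripper": -1}, {"delta_rot": [0, 0, 0], "travel": [-0.2, -0.11, -0.12], "gripper": -1}, {"delta_rot": [0, 0, 0], "travel": [-0.5, -0.11, -0.12], "gripper": -1}, {"delta_rot": [0, 0, 0], "travel": [-0.72, -0.11, -0.12], "gripper": -1}, {"delta_rot": [0, 0, 0], "travel": [-0.72, -0.11, -0.1], "gripper": -1}, {"delta_rot": [0, 0, 0], "travel": [-0.72, -0.11, -0.04], "gripper": -1}, {"delta_rot": [0, 0, 0], "travel": [-0.72, -0.08, 0], "gripper": -1}, {"delta_rot": [0, 0, 0], "travel": [-0.72, -0.06, 0], "gripper": -1}, {"delta_rot": [0, 0, 0], "travel": [-0.72, -0.04, 0], "gripper": -1}, {"delta_rot": [0, 0, 0], "travel": [-0.72, -0.035, 0], "gripper": -1}]'

```text
clock: 31.4
tool_pos: [0.5159, -0.0725, 0.0281]
eef_rot: [0.643, 0.766, 0.0, 0.0]
contact_force: [-0.8, 0.3, -1.7]
opening: 0.219
```

Call:
play_rows --commands '[{"delta_rot": [0, 0, 0], "travel": [0, 0.005, 0], "gripper": -1}, {"delta_rot": [0, 0, 0], "travel": [0, 0.01, 0], "gripper": -1}, {"delta_rot": [0, 0, 0], "travel": [0, 0.014, 0], "gripper": -1}, {"delta_rot": [0, 0, 0], "travel": [0, 0.018, 0], "gripper": -1}, {"delta_rot": [0, 0, 0], "travel": [0, 0.022, 0], "gripper": -1}, {"delta_rot": [0, 0, 0], "travel": [0, 0.022, 0], "gripper": -1}]'

```text
clock: 32.15
tool_pos: [0.5176, -0.0726, 0.0278]
eef_rot: [0.643, 0.766, -0.001, -0.0]
contact_force: [-2.9, -1.1, -1.0]
opening: 0.219
```

```bash
python3 -c "
from h import *
uv()"
```

```text
t 32.15 u 0.4976 v -0.1602 z 0.0278 yaw 1.7442 Fu -3.0 Fv -0.6 Fz -1.0 Mz 0.08
```

Call:
play_rows --commands '[{"delta_rot": [0, 0, 0], "travel": [0, 0.004, 0], "gripper": -1}, {"delta_rot": [0, 0, 0], "travel": [0, 0.008, 0], "gripper": -1}, {"delta_rot": [0, 0, 0], "travel": [0, 0.008, 0], "gripper": -1}]'

```text
clock: 32.52
tool_pos: [0.5178, -0.0728, 0.0277]
eef_rot: [0.643, 0.766, -0.002, -0.001]
contact_force: [-6.6, -2.2, 0.6]
opening: 0.219
```

```bash
python3 -c "
from h import *
uv()"
```

```text
t 32.52 u 0.4977 v -0.1603 z 0.0277 yaw 1.7443 Fu -6.9 Fv -1.0 Fz 0.6 Mz 0.20
```

Call:
play_rows --commands '[{"delta_rot": [0, 0, 0], "travel": [0, 0.004, 0], "gripper": -1}, {"delta_rot": [0, 0, 0], "travel": [0, 0.007, 0], "gripper": -1}, {"delta_rot": [0, 0, 0], "travel": [0, 0.007, 0], "gripper": -1}]'

```text
clock: 32.9
tool_pos: [0.5179, -0.0729, 0.0276]
eef_rot: [0.643, 0.766, -0.003, -0.001]
contact_force: [-6.8, -2.9, 0.5]
opening: 0.221
```

```bash
python3 -c "
from h import *
uv()"
```

```text
t 32.90 u 0.4978 v -0.1604 z 0.0276 yaw 1.7444 Fu -7.2 Fv -1.7 Fz 0.5 Mz 0.28
```

Call:
play_rows --commands '[{"delta_rot": [0, 0, 0], "travel": [0, -0.06, 0], "gripper": -1}, {"delta_rot": [0, 0, 0], "travel": [0, -0.12, -0.15], "gripper": -1}, {"delta_rot": [0, 0, 0], "travel": [-0.05, -0.2, -0.5], "gripper": -1}, {"delta_rot": [0, 0, 0], "travel": [-0.1, -0.2, -0.9], "gripper": -1}, {"delta_rot": [0, 0, 0], "travel": [-0.1, -0.2, -1], "gripper": -1}, {"delta_rot": [0, 0, 0], "travel": [-0.1, -0.2, -1], "gripper": -1}]'

```text
clock: 33.65
tool_pos: [0.495, -0.0917, 0.1786]
eef_rot: [0.643, 0.766, 0.001, 0.001]
contact_force: [-0.7, 0.7, -2.8]
opening: 0.221
```

```bash
python3 - <<'E'
from h import *
uv(); ears('top'); ears('wrist')
s=viewer.snapshot('wrist'); save(s,'w8.png',(300,0,540,180),3.2)
P,ok=cloud(s); st=r.get_state(); L=(P-st['tool_pos'])@Rm(st['eef_rot'])
h=L[ok&(L[:,0]>.02)&(L[:,0]<.07)&(abs(L[:,1])<.05)&(L[:,2]>-.06)&(L[:,2]<.02)]
t=h[h[:,2]<h[:,2].min()+.006]; print('head',h.min(0),h.max(0),np.linalg.eigh(np.cov(t[:,:2].T))[1][:,1])
E
```

```text
t 33.65 u 0.4720 v -0.1751 z 0.1786 yaw 1.7438 Fu -0.6 Fv 0.8 Fz -2.8 Mz 0.01
top ear px [268.8 220.7] 40 u 0.5441 v -0.0098
wrist ear px [399.6  10. ] 483 u 0.5422 v -0.0140
wrist ear px [391.2 131.8] 351 u 0.5427 v -0.1172
head [ 0.02000549 -0.03752486 -0.03766575] [ 0.05844043  0.03875776 -0.01465009] [-0.00226547  0.99999743]
```

View pics/w8.png

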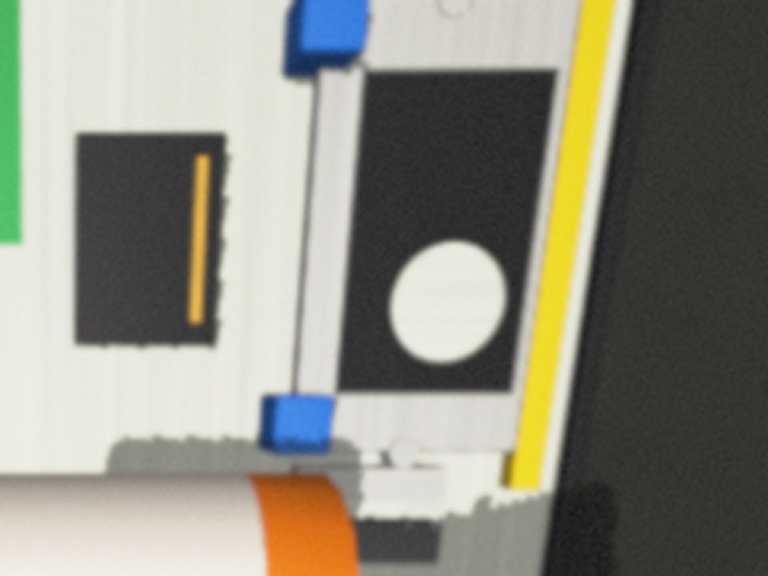

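The crop shows the caddy's front edge flush along the yellow rail (edge from (575,10) to (515,450)), square, with no visible gap. Both ears measure u ≈ 0.5425. Returning the mallet to its rest.

Call:
play_rows --commands '[{"delta_rot": [0, 0, 0.05], "travel": [-0.2, 0.02, 0], "gripper": -1}, {"delta_rot": [0, 0, 0.1], "travel": [-0.4, 0.04, 0], "gripper": -1}, {"delta_rot": [0, 0, 0.15], "travel": [-0.6, 0.06, 0], "gripper": -1}, {"delta_rot": [0, 0, 0.2], "travel": [-0.8, 0.08, 0], "gripper": -1}, {"delta_rot": [0, 0, 0.25], "travel": [-1, 0.1, 0], "gripper": -1}, {"delta_rot": [0, 0, 0.3], "travel": [-1, 0.12, 0], "gripper": -1}, {"delta_rot": [0, 0, 0.35], "travel": [-1, 0.16, 0], "gripper": -1}, {"delta_rot": [0, 0, 0.4], "travel": [-1, 0.16, 0], "gripper": -1}, {"delta_rot": [0, 0, 0.45], "travel": [-1, 0.16, 0], "gripper": -1}, {"delta_rot": [0, 0, 0.5], "travel": [-1, 0.16, 0], "gripper": -1}, {"delta_rot": [0, 0, 0.541], "travel": [-1, 0.16, 0], "gripper": -1}, {"delta_rot": [0, 0, 0.541], "travel": [-1, 0.16, 0], "gripper": -1}]'

```text
clock: 35.3
tool_pos: [0.5428, -0.2346, 0.1761]
eef_rot: [1.0, 0.024, -0.002, -0.0]
contact_force: [-0.2, -1.0, -2.1]
opening: 0.218
```

```bash
python3 -c "
from h import *
go([0.5612,-0.3287,0.07],0.044)"
```

```text
t=35.3 travel [0.095 0.633 0.707] rot [-0.0001  0.0011  0.001 ] tcp [ 0.5428 -0.2346  0.1761] F [-0.2 -1.  -2.1] M [0.02 0.01 0.  ] op 0.218
```

Call:
play_rows --commands '[{"delta_rot": [0, 0, 0], "travel": [0.05, 0.3, 0.1], "gripper": -1}, {"delta_rot": [0, 0, 0], "travel": [0.095, 0.63, 0.3], "gripper": -1}, {"delta_rot": [0, 0, 0], "travel": [0.095, 0.63, 0.6], "gripper": -1}, {"delta_rot": [0, 0, 0], "travel": [0.095, 0.63, 0.8], "gripper": -1}, {"delta_rot": [0, 0, 0], "travel": [0.095, 0.63, 0.8], "gripper": -1}, {"delta_rot": [0, 0, 0], "travel": [0.095, 0.63, 0.8], "gripper": -1}]'

```text
clock: 36.05
tool_pos: [0.5626, -0.3292, 0.0586]
eef_rot: [1.0, 0.023, 0.001, 0.0]
contact_force: [0.5, 0.0, -2.6]
opening: 0.219
```

```bash
python3 -c "
from h import *
go([0.5612,-0.3287,0.0145],0.044)"
```

```text
t=36.0 travel [-0.01  -0.004  0.294] rot [ 0.0002 -0.0003  0.0007] tcp [ 0.5626 -0.3292  0.0586] F [ 0.5  0.  -2.6] M [0.04 0.05 0.03] op 0.219
```

Call:
play_rows --commands '[{"delta_rot": [0, 0, 0], "travel": [-0.01, -0.004, 0.1], "gripper": -1}, {"delta_rot": [0, 0, 0], "travel": [-0.01, -0.004, 0.18], "gripper": -1}, {"delta_rot": [0, 0, 0], "travel": [-0.01, -0.004, 0.23], "gripper": -1}, {"delta_rot": [0, 0, 0], "travel": [-0.01, -0.004, 0.26], "gripper": -1}, {"delta_rot": [0, 0, 0], "travel": [-0.01, -0.004, 0.275], "gripper": -1}, {"delta_rot": [0, 0, 0], "travel": [-0.01, -0.004, 0.285], "gripper": -1}, {"delta_rot": [0, 0, 0], "travel": [-0.01, -0.004, 0.285], "gripper": -1}]'

```text
clock: 36.92
tool_pos: [0.5605, -0.3287, 0.0154]
eef_rot: [1.0, 0.022, 0.0, 0.0]
contact_force: [-0.4, -0.3, -1.5]
opening: 0.222
```

```bash
python3 -c "
from h import *
go([0.5612,-0.3287,0.0145],0.044)"
```

```text
t=36.9 travel [0.004 0.    0.006] rot [ 0.0001 -0.0001  0.0002] tcp [ 0.5605 -0.3287  0.0154] F [-0.4 -0.3 -1.5] M [ 0.02  0.04 -0.01] op 0.222
```

Call:
play_rows --commands '[{"delta_rot": [0, 0, 0], "travel": [0.004, 0, 0.006], "gripper": -1}, {"delta_rot": [0, 0, 0], "travel": [0.004, 0, 0.007], "gripper": -1}, {"delta_rot": [0, 0, 0], "travel": [0.004, 0, 0.007], "gripper": -0.4}, {"delta_rot": [0, 0, 0], "travel": [0.004, 0, 0.007], "gripper": 0.2}, {"delta_rot": [0, 0, 0], "travel": [0.004, 0, 0.007], "gripper": 0.8}, {"delta_rot": [0, 0, 0], "travel": [0.004, 0, 0.007], "gripper": 0.8}, {"delta_rot": [0, 0, 0], "travel": [0.004, 0, 0.007], "gripper": 0.8}, {"delta_rot": [0, 0, 0], "travel": [0.004, 0, 0.007], "gripper": 0.8}]'

```text
clock: 37.92
tool_pos: [0.561, -0.3286, 0.0142]
eef_rot: [1.0, 0.022, 0.0, 0.0]
contact_force: [1.7, 0.5, -0.3]
opening: 0.837
```

Call:
play_rows --commands '[{"delta_rot": [0, 0, 0], "travel": [0, 0, -0.1], "gripper": 0.8}, {"delta_rot": [0, 0, 0], "travel": [0, 0, -0.4], "gripper": 0.8}, {"delta_rot": [0, 0, 0], "travel": [0, 0, -0.8], "gripper": 0.8}, {"delta_rot": [0, 0, 0], "travel": [-0.1, 0, -1], "gripper": 0.8}, {"delta_rot": [0, 0, 0], "travel": [-0.1, 0, -1], "gripper": 0.8}, {"delta_rot": [0, 0, 0], "travel": [-0.1, 0, -1], "gripper": 0.8}]'

```text
clock: 38.67
tool_pos: [0.5459, -0.329, 0.1641]
eef_rot: [1.0, 0.022, -0.0, -0.0]
contact_force: [0.9, -0.8, -0.9]
opening: 0.901
```

```bash
python3 - <<'E'
from h import *
np.set_printoptions(precision=4,suppress=True)
go([0.56,-.33,.16],.044)
s=viewer.snapshot('wrist'); save(s,'w9.png')
P,ok=cloud(s); near=ok&(abs(P[:,0]-.55)<.09)&(abs(P[:,1]+.328)<.06)
hd=P[near&(P[:,2]>.042)&(P[:,2]<.06)&(P[:,0]>.57)]; hn=P[near&(abs(P[:,2]-.038)<.004)&(P[:,0]<.575)&(P[:,0]>.5)]
for n,c in [('head',hd),('handle',hn)]:
    w,V=np.linalg.eigh(np.cov(c[:,:2].T)); print(n,len(c),c.mean(0),c.min(0),c.max(0),V[:,1])
ears('top')
t=viewer.snapshot('top'); P,ok=cloud(t); U=P[:,:2]@ex; V=P[:,:2]@ey
for n in ['fan','sink','driver']:
    for d in viewer.pinpoint('top',n)[:2]: print(n,np.round(d['at'],1),round(d['conf'],2))
im=np.hstack([cv2.resize(s['color'],(400,250)),cv2.resize(t['color'][160:260,240:400],(400,250),interpolation=cv2.INTER_CUBIC)])[...,::-1]
cv2.imwrite('pics/final.png',im)
E
```

```text
t=38.7 travel [0.094 0.011 0.027] rot [-0.0001  0.0001  0.0002] tcp [ 0.5459 -0.329   0.1641] F [ 0.9 -0.8 -0.9] M [ 0.06 -0.01 -0.08] op 0.901
head 2925 [ 0.6009 -0.3277  0.0476] [ 0.5829 -0.3659  0.042 ] [ 0.6182 -0.2894  0.0523] [-0.043   0.9991]
handle 1442 [ 0.5393 -0.3302  0.0377] [ 0.5    -0.3414  0.0344] [ 0.575  -0.3192  0.0398] [-0.999  -0.0454]
top ear px [306.1 213.9] 38 u 0.5439 v -0.1176
top ear px [268.8 220.7] 40 u 0.5441 v -0.0098
fan [256.7 135.6] 0.78
fan [187.2 211.4] 0.69
sink [296.5 132.2] 0.74
driver [351.8 138.4] 0.75
```

View pics/final.png

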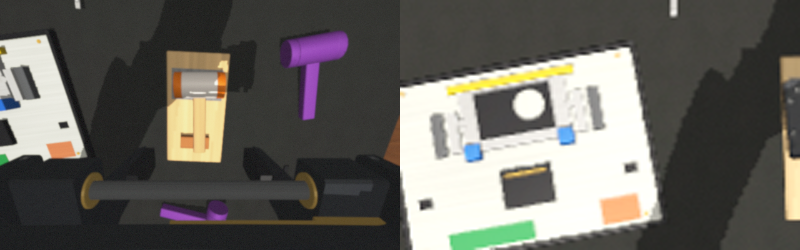

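The mallet lies on its rest exactly as at the start, and the caddy sits flush and square at the rail. Handing in.

```bash
python3 -c "
from plant import r
print(r.finish_job())"
```

```text
the job is handed in; nothing more can be done
None
```

I picked up the wooden-handled mallet, not either purple look-alike, and walked the caddy out to the yellow rail with nine slow pushes on alternating ears. I then laid the mallet back on its rest, let go and backed off. The job was handed in at about 39 s; it reported no verdict.

**Caddy:**
- Both ears measure the same distance along the base, within 0.2 mm, so it is square.
- On each side the mallet stopped advancing as the force rose, and the close view shows the front edge flush with the rail.
- By my rail measurement the remaining gap is at most about 1 mm, within camera accuracy.
- The force read after each move peaked at about 9 N, and the largest skew I estimated was about 0.05 rad. Force and skew were not recorded during moves.

**Mallet:** its head is at (0.601, -0.328), within 1 mm of where it lay, at the same heading, height and flat. The gripper is clear.

**Bystanders:** the fan is unchanged in the last picture. The heat sink and screwdriver were reported a few pixels (roughly 1 cm) from their first positions, which is within the scatter of the detections. Nothing came near them.

**Disagreement:** the depth image put the held head's axis 2–4 mm higher relative to the tool than the grasp geometry implied. The tip height left enough margin for this.

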